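# Mount the magnifier carriage on the inspection rail

## Robot

A 7-joint arm with a two-finger parallel gripper is mounted at the origin on the work surface; the furniture and walls round the work are solid. World frame = base frame: x ahead of the robot, y to its left, z up, the work surface at z = 0. Lengths are in m, angles in rad, forces in N, time in s.
With the tool pointing down it reaches from about 0.4 to 0.85 m from the base axis. Payload 10.4 kg.
Tool frame: the origin (TCP) lies midway between the tips of the shut fingers; the grasp point (between the pads) lies 19 mm behind it; z points along the fingers, y is the line along which they close (so a half turn about z gives the same grasp; the last joint's range is limited). The gripper opens to 87 mm and grips with 3 to 60 N. Pads are 19 mm wide; open, the fingers measure 117 mm over their backs; the gripper's body (75 mm by 190 mm) begins 51 mm behind the grasp point.
Start: joints at [-1.238, 0.332, -0.065, 1.46, 0.022, 1.35, -0.088], TCP at [0.218, 0.586, 0.223] pointing down, gripper open.
Joint ranges: [-2.6, 2.6], [-0.5, 2.12], [-1.47, 1.34], [0.16, 2.42], [-1.27, 4.41], [0.06, 2.06], [-2.6, 2.6]. Speed limits (rad/s): [2.22, 2.22, 2.79, 2.79, 3.14, 3.14, 3.14].

## Interface

Orientations are given as a unit quaternion [x, y, z, w].
In Python, from bench import sensors, eyes, order gives the robot as it stands.
- The arm moves only by the tool arm_command, never from a script. Its argument "steps" is a list of rows, each an object with "rot": the turn, a rotation vector about the world's x, y, z in degrees, a list of three; "slide": the shift along the world's x, y, z in m, a list of three; "grip": the opening, from 0 (shut) to 1 (fully open). A call has exactly 8 rows; each row shifts and turns the commanded pose from where the row before left it; what a row does not reach is not made up. A row lasts 1/8 s, in which the tool goes at most 62.5 mm and 10.7 degrees, less where a joint would pass 70% of its speed; a pose out of reach is approached as far as the arm can. A call with a gripper value outside its range is refused whole. The fingers move at their own pace and stop on an object; "newtons" is the grip in N (left out, the last holds). Time passes only in rows, so rows that do not move let the fingers close, or fill a call up. It gives the time, the measured TCP pose, the force, the opening and the grip force at its end, in the units of the state.
- sensors.read_state(): the state, without advancing time (a new reading comes with each control period).
- eyes.camera(name): name is "side" or "top"; returns a dict with "pixels" (480x640x3 uint8, red, green, blue), "intrinsics" (3x3 intrinsics, pixels), "pose" (4x4, takes a point from camera to world coordinates). Camera axes: x right, y down, z forward; pixel columns grow to the right and rows downward; lengths in m; the calibration is good to about 2 mm. A picture is of the moment at which its call begins. There is no depth.
- order.close_job(): hands the job in; it is judged then, once.
Trained networks look in a picture, given as the dict that the camera call returned (one of the last four; its "shot" number tells which), for a name from the list of things; names that differ only in an ending like _2 or _b are one class to them, and where a whole thing is asked for, a point or a joint stands for the part that bears it (a point fixed in the world has none). Each returns a list of dicts, best first, with "conf" (0 to 1); they miss things now and then, are a little off and sometimes report something else, mostly with a low value. They report only what shows in the picture. A call takes as long as a camera call.
- eyes.look_for(name, picture): "bbox" ([left, top, right, bottom] in pixels, round what is visible of it).
The state is a dict: "time": time; "joint_positions": joint angles; "joint_vel": joint speeds; "joint_torque": joint torques, N m; "ee_pos": TCP position; "eef_rot": TCP orientation; "ft_force": force on the tool from outside, world axes, zero at the start; "torque": the same for the moment, N m; "width": finger opening in m; "grip_force": force on a finger pad.
Only numpy, scipy, OpenCV 4.12 (cv2) and the standard library are available. Lean on these libraries where they do the work, as an engineer would, in place of code of your own. Each camera call takes 0.05 s, during which the arm holds its last target. There are 200 camera calls.

## Task

Slide the magnifier carriage onto the dovetail rail from the rail's open end and push it fully home against the end stop. Then, with it home, tighten its side clamp knob by swinging the knob's lever over toward the stop as far as it goes. Leave the other things on the table where they are.

Things in the scene. Friction and masses are not known exactly. Their poses are not given: they have to be found in the camera images.
- rail: Dark steel dovetail rail fixed to the table. Origin on the table under its centre line, where carriage's origin is when home (axes then parallel). +y: sliding-on direction, toward the stop; z up. Dovetail 26 mm high, 34 mm wide at the table, 60 mm wide on top; open end at y = -165 mm, where its last 35 mm taper to 62 % width as a lead-in.
- rail_mouth (a point): Middle of the top edge of the rail's open, tapered end: (0, -165, 26) mm in the rail's frame, same axes.
- rail_stop (a point): Foot of the stop block's face, (0, 55.5, 0) mm in the rail's frame, same axes; the carriage's front end meets it when home. Block 100 mm wide (x), 30 mm deep, 44 mm high, with low feet out to x = +-76 mm.
- carriage: Loose grey metal carriage, about 0.6 kg, standing on its two jaws on the table short of the rail's open end, roughly facing it. It slides on the table all the way. Origin on the table under its centre; +y leading end, +x lens side, z up. 92 mm wide (x), 110 mm long (y), deck top at z = 36 mm. The slot underneath, open at both ends, clears the rail by 2 mm a side and above.
- grip_block (a point): Top centre of the plain block standing on the carriage's deck: (0, 15, 72) mm in the carriage's frame, same axes. The block is 28 mm wide (x), 70 mm long (y -20 to +50 mm of the carriage) and stands from 36 to 72 mm above the table. It can be pinched across x, or pushed on its flat rear face.
- lens (a point): Centre of the magnifier lens, (105, 0, 36) mm in the carriage's frame, same axes: a level black ring 76 mm across, 32 to 40 mm above the table, fixed to the carriage by a short arm.
- clamp_knob (a joint): Angle (rad) of the black side clamp knob with its bar lever. 0: lever leans 30 degrees back, away from the carriage's leading end; 0.52: straight up; 1.13: leans 35 degrees forward, on its end stop: tight. Starts loose, 0 to 0.2; stays where left; turns at about 0.12 N m (3 N at the tip). Pushed before the carriage meets the stop, it may push the carriage along instead.
- knob_axis (a point): On the knob's horizontal axis (the carriage's x axis), in the lever's plane: (-64, -30, 22) mm in the carriage's frame, same axes as the carriage. The hub is 34 mm across.
- lever_tip (a point): Centre of the 15 mm ball at the end of the knob's lever, 55 mm from the axis; the bar is 10 mm thick. The lever swings in the plane x = -64 mm of the carriage and can be pushed over with a fingertip 40 to 50 mm above the table, moving level along +y.
- glass_plate: Bystander: clear glass plate, 151 x 136 x 5 mm, flat on the table beside the rail; the lens passes above it. Origin under its centre.
- eraser: Bystander: eraser 23 x 62 x 13 mm on the knob side of the rail. Origin under its centre.
- weight_0: Bystander: black paper weight with a pale knob, 46 x 76 x 49 mm, behind the stop. Origin under its centre.
- tape_measure: Bystander: tape measure 33 x 78 x 60 mm, beyond the stop on the lens side. Origin under its centre.

How it is judged:
By the outcome, as a careful person would: the job done as asked, in the order asked, and still so for the second after the job is handed in, with the robot touching nothing.
It also fails if it takes over 58 s, if anything falls off the work surface, if the arm or the gripper's body presses on something with over 40 N, if the wrist force passes 120 N, or if a joint passes its speed limit or range.

## Working session

There is one attempt and no reset: what is moved stays moved. The work goes in short steps, Python scripts to look and compute and a tool call to move; the robot and the scene stay as the last step left them, time stands still between calls to the robot, and variables do not carry over. Pictures are saved under pics/ and viewed, at most 10 in all, crops included, and the job is handed in when it is done.

Besides the shell and the picture viewer there is one more tool, called after "Request:" as name(argument=value, ...) on one line, values as JSON. arm_command: Moves the arm, as the interface text tells. Its arguments: {"type":"object","properties":{"steps":{"type":"array","items":{"type":"object","properties":{"rot":{"type":"array","items":{"type":"number"}},"slide":{"type":"array","items":{"type":"number"}},"grip":{"type":"number"}}}},"newtons":{"type":"number"}},"required":["steps"]}

```bash
mkdir -p pics
cat > h.py <<'E'
import numpy as np, cv2
from bench import sensors, eyes, order
def shot(n,tag):
    p=eyes.camera(n); cv2.imwrite(f'pics/{tag}.png',cv2.cvtColor(np.asarray(p['pixels']),cv2.COLOR_RGB2BGR)); return p
def ray(p,uv):
    K=np.array(p['intrinsics']);T=np.array(p['pose'])
    d=T[:3,:3]@np.linalg.solve(K,[uv[0],uv[1],1]); return T[:3,3],d
def at(p,uv,z):
    o,d=ray(p,uv); return o+d*(z-o[2])/d[2]
def proj(p,X):
    K=np.array(p['intrinsics']);T=np.array(p['pose'])
    c=T[:3,:3].T@(np.array(X)-T[:3,3]); q=K@c; return q[:2]/q[2]
E
python3 - <<'E'
from h import *
np.set_printoptions(precision=4,suppress=True)
for n in('top','side'):
    p=shot(n,n+'1'); np.save(n+'K.npy',p['intrinsics']);np.save(n+'T.npy',p['pose'])
    print(n,np.array(p['pose']),np.array(p['intrinsics'])[0])
    for k in['carriage','rail','grip_block','lens','clamp_knob','lever_tip','eraser','glass_plate','rail_stop','weight_0','tape_measure']:
        try:
            for r in eyes.look_for(k,p)[:2]:
                b=r['bbox'];print(k,np.round(b),round(r['conf'],2),at(p,[(b[0]+b[2])/2,(b[1]+b[3])/2],0.03)[:2])
        except Exception as e: print(k,e)
print(sensors.read_state())
E
```

```text
top [[-0.0237 -0.9853  0.1692  0.3667]
 [-0.9997  0.0245  0.0025  0.0558]
 [-0.0066 -0.1691 -0.9856  1.1812]
 [ 0.      0.      0.      1.    ]] [493.8325   0.     316.1102]
carriage [344. 182. 397. 276.] 0.58 [ 0.5796 -0.0702]
rail [225. 226. 334. 287.] 0.76 [0.5193 0.1452]
rail [296. 296. 323. 317.] 0.4 [0.4021 0.0779]
grip_block [345. 187. 400. 276.] 0.62 [ 0.5741 -0.0756]
lens [344. 184. 400. 274.] 0.81 [ 0.5796 -0.0747]
clamp_knob [345. 182. 397. 273.] 0.56 [ 0.5828 -0.0719]
lever_tip [374. 268. 397. 278.] 0.61 [ 0.4754 -0.1003]
rail_stop [222. 223. 331. 288.] 0.87 [0.5219 0.1521]
weight_0 [179. 226. 210. 255.] 0.66 [0.5623 0.346 ]
weight_0 [346. 185. 399. 277.] 0.43 [ 0.5755 -0.0745]
tape_measure [191. 184. 227. 203.] 0.91 [0.6765 0.3143]
side [[ 0.8985 -0.2745  0.3425  0.2059]
 [-0.4389 -0.5635  0.6999 -0.656 ]
 [ 0.0009 -0.7792 -0.6268  0.7004]
 [ 0.      0.      0.      1.    ]] [580.4431   0.     309.8881]
carriage [303. 264. 422. 337.] 0.92 [ 0.5804 -0.0869]
rail [224. 182. 322. 279.] 0.94 [0.5216 0.148 ]
grip_block [302. 262. 421. 343.] 0.89 [ 0.5766 -0.0889]
lens [303. 2
[... 301 characters left out ...]
1977]
rail_stop [220. 183. 320. 284.] 0.76 [0.5145 0.1428]
weight_0 [241. 163. 267. 191.] 0.92 [0.5591 0.336 ]
tape_measure [291. 154. 322. 183.] 0.64 [0.6747 0.3195]
{'time': 1.2, 'joint_positions': array([-1.2376,  0.3322, -0.0647,  1.4601,  0.0216,  1.3499, -0.0885]), 'joint_vel': array([-0.0003,  0.0004,  0.0037, -0.0004, -0.0007, -0.0003,  0.0002]), 'joint_torque': array([ -0.001 , -62.3049,   0.024 , -39.0127,  -0.0612,   0.0316,
         0.    ]), 'ee_pos': array([0.2177, 0.5859, 0.2225]), 'eef_rot': array([ 0.177 ,  0.9842,  0.    , -0.    ]), 'ft_force': array([-0.3414, -0.4817,  0.0408]), 'torque': array([-0.0394,  0.0089, -0.0286]), 'grip_force': 0.0, 'width': 0.08728683554600596}
```

View pics/top1.png

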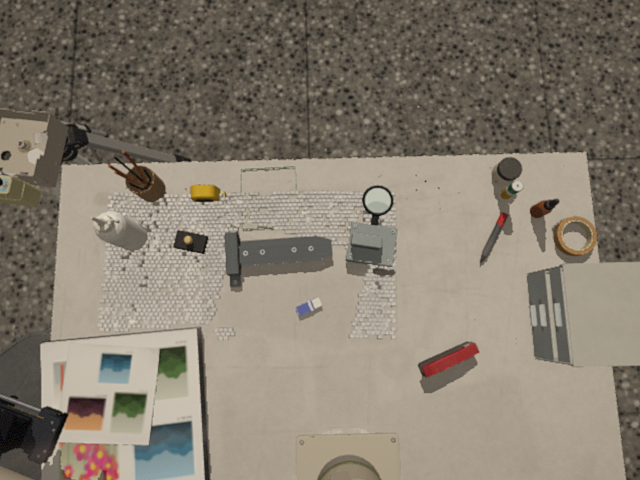

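View pics/side1.png

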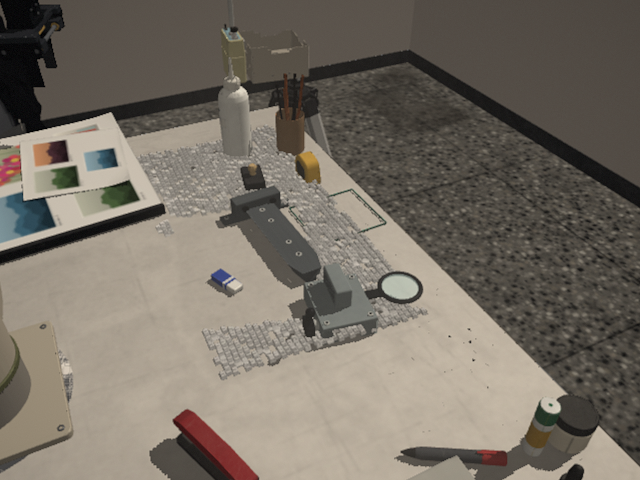

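The rail runs from the stop at about (232,260) to its mouth at (330,250) in the top picture. The carriage is at (371,243), its lens at (377,200) and the knob is on the near side. I'll enlarge both views for precise points.

Run:
```python
import cv2
a=cv2.imread('pics/top1.png')[170:310,215:415]; cv2.imwrite('pics/c1.png',cv2.resize(a,None,fx=4,fy=4,interpolation=cv2.INTER_CUBIC))
a=cv2.imread('pics/side1.png')[175:350,210:430]; cv2.imwrite('pics/c2.png',cv2.resize(a,None,fx=3.4,fy=3.4,interpolation=cv2.INTER_CUBIC))
```

```text
(no output)
```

View pics/c1.png

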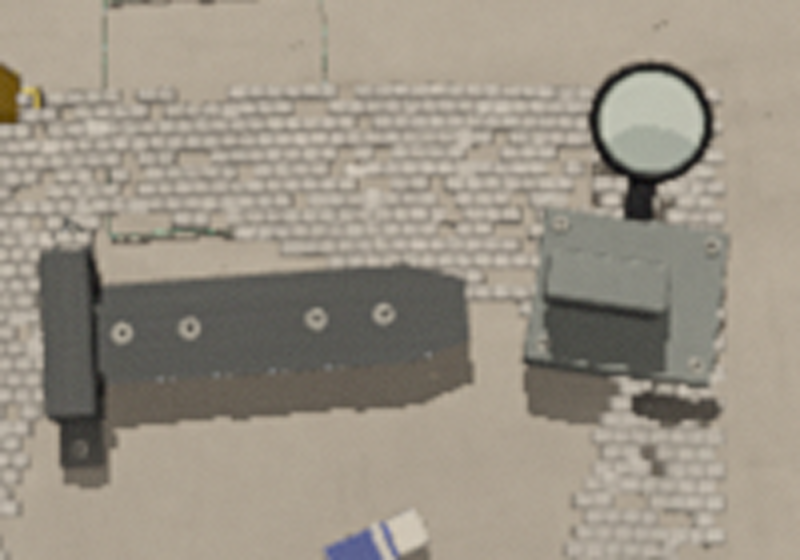

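View pics/c2.png

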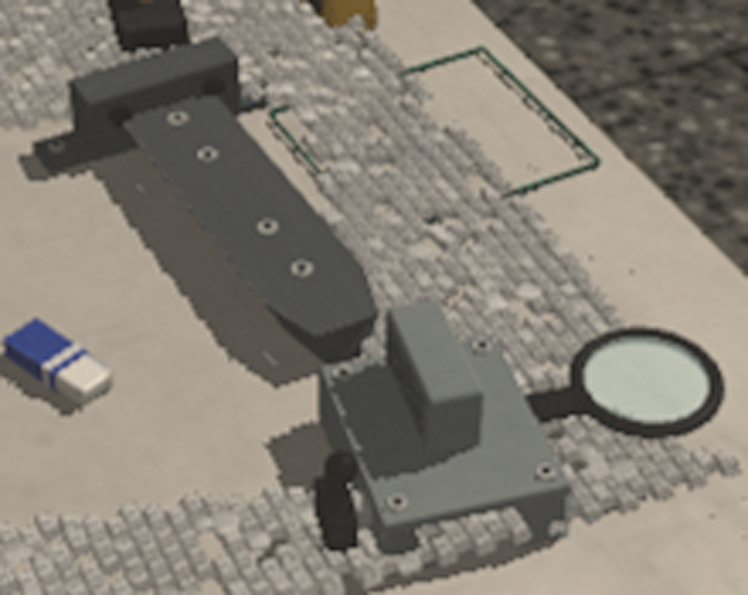

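```bash
cat > fit.py <<'E'
from h import *
from scipy.optimize import least_squares
np.set_printoptions(precision=4,suppress=True)
C={n:dict(intrinsics=np.load(n+'K.npy'),pose=np.load(n+'T.npy')) for n in('top','side')}
def full(n,c): return (np.array(c)+.5)/4-.5+[215,170] if n=='top' else (np.array(c)+.5)/3.4-.5+[210,175]
def W(q,P):
    c,s=np.cos(q[2]),np.sin(q[2]); return [q[0]+c*P[0]-s*P[1],q[1]+s*P[0]+c*P[1],P[2]]
def fit(obs,q0,scr=[]):
    obs=[(n,full(n,c),np.array(P)/1000) for n,c,P in obs]
    def r(q):
        e=[proj(C[n],W(q,P))-c for n,c,P in obs]
        e=list(np.ravel(e))
        for n,c in scr:
            X=at(C[n],full(n,c),.026)[:2]-q[:2]; e.append(450*(np.cos(q[2])*X[0]+np.sin(q[2])*X[1]))
        return e
    s=least_squares(r,q0,loss='soft_l1'); return s.x,np.array(r(s.x))
if __name__=='__main__':
  R=[('top',(463,282),(18.6,-165,26)),('top',(405,265),(30,-130,26)),('top',(40,250),(50,85.5,44)),('top',(92,247),(50,55.5,44)),('top',(45,418),(-50,85.5,44)),('top',(101,413),(-50,55.5,44)),
   ('side',(318,335),(-18.6,-165,26)),('side',(375,318),(18.6,-165,26)),('side',(270,305),(-30,-130,26)),('side',(358,260),(30,-130,26)),
   ('side',(70,82),(-50,85.5,44)),('side',(220,38),(50,85.5,44)),('side',(238,56),(50,55.5,44)),('side',(80,104),(-50,55.5,44))]
  S=[('top',c) for c in((122,332),(190,327),(317,318),(384,313))]+[('side',c) for c in((178,118),(207,153),(267,226),(302,268))]
  K=[('top',(547,208),(46,55,36)),('top',(729,238),(46,-55,36)),('top',(709,384),(-46,-55,36)),('top',(525,358),(-46,55,36)),('top',(652,122),(105,0,38)),
   ('top',(551,247),(14,50,72)),('top',(670,265),(14,-20,72)),('top',(667,315),(-14,-20,72)),('top',(547,297),(-14,50,72)),
   ('side',(320,375),(-46,55,36)),('side',(485,335),(46,55,36)),('side',(568,488),(46,-55,36)),('side',(387,526),(-46,-55,36)),('side',(648,382),(105,0,38)),
   ('side',(481,395),(14,-20,72)),('side',(428,405),(-14,-20,72)),('side',(387,310),(-14,50,72)),('side',(435,300),(14,50,72))]
  for nm,o,s in(('rail',R,S),('car',K,[])):
    for sub in(('top','side'),('top',),('side',)):
      q,e=fit([x for x in o if x[0] in sub],[.52,.1 if s else -.08,0],[x for x in s if x[0] in sub])
      print(nm,sub,q[:2],np.degrees(q[2]),'rms',np.sqrt((e**2).mean()))
      if len(sub)==2: print(e.round(1)); 
      if nm=='rail' and len(sub)==2: qr=q
  d=q[:2]-qr[:2]
E
python3 fit.py
```

```text
rail ('top', 'side') [0.533  0.1854] 2.683222132741232 rms 0.9777356185908892
[ 1.5 -1.2  0.9 -0.7 -0.2 -0.1 -0.4 -0.3  0.3  0.4 -0.8  0.7 -0.8  0.3
  1.1 -1.6 -1.8 -0.5  2.   2.2 -1.4 -1.4 -0.2 -1.7  1.   0.2  1.5 -0.1
  0.2  0.3  0.3  0.3  0.2  0.2  0.2  0.3]
rail ('top',) [0.5331 0.1859] 2.383018857364008 rms 0.6234978981204395
rail ('side',) [0.5327 0.1848] 2.940305197900969 rms 1.16222529505619
car ('top', 'side') [ 0.5439 -0.0727] -9.995810741725915 rms 1.0298182217681138
[ 0.4 -0.4  1.2 -1.1  1.3  0.8  0.5  0.3  0.6  0.2  0.7  0.6  1.4  0.6
  0.6  0.1 -0.   0.1 -1.2 -2.5  2.2 -0.9  1.2 -0.7 -1.7  0.2 -1.  -0.8
  1.2 -1.  -0.3 -0.5 -1.4 -1.2  0.7 -1.3]
car ('top',) [ 0.5444 -0.071 ] -10.11896775288151 rms 0.4959008600246134
car ('side',) [ 0.5431 -0.0748] -9.497626447322677 rms 1.066823264717942
```

Reprojection residuals are about 1 px and the two views agree. The rail is at (0.533, 0.1855) with yaw +2.5°. The carriage is at (0.544, -0.072) with yaw -10°, so it's already on the rail's line and needs about +12.5° of turn. I'll pinch the block across x.

Request:
arm_command(steps=[{"slide": [0.0205,-0.0402,0],"rot": [0,0,-5],"grip": 1},{"slide": [0.0205,-0.0402,0],"rot": [0,0,-5],"grip": 1},{"slide": [0.0205,-0.0402,0],"rot": [0,0,-5],"grip": 1},{"slide": [0.0205,-0.0402,0],"rot": [0,0,-5],"grip": 1},{"slide": [0.0205,-0.0402,0],"rot": [0,0,-5],"grip": 1},{"slide": [0.0205,-0.0402,0],"rot": [0,0,-5],"grip": 1},{"slide": [0.0205,-0.0402,0],"rot": [0,0,-5],"grip": 1},{"slide": [0.0205,-0.0402,0],"rot": [0,0,-5],"grip": 1}], newtons=20)

```text
time: 2.2
ee_pos: [0.3823, 0.2629, 0.2228]
eef_rot: [0.504, 0.864, 0.0, 0.0]
ft_force: [0.2, 0.1, -0.2]
width: 0.0869
grip_force: 0.0
```

Request:
arm_command(steps=[{"slide": [0.0205,-0.0402,0],"rot": [0,0,-5],"grip": 1},{"slide": [0.0205,-0.0402,0],"rot": [0,0,-5],"grip": 1},{"slide": [0.0205,-0.0402,0],"rot": [0,0,-5],"grip": 1},{"slide": [0.0205,-0.0402,0],"rot": [0,0,-5],"grip": 1},{"slide": [0.0205,-0.0402,0],"rot": [0,0,-5],"grip": 1},{"slide": [0.0205,-0.0402,0],"rot": [0,0,-5],"grip": 1},{"slide": [0.0205,-0.0402,0],"rot": [0,0,-5],"grip": 1},{"slide": [0,0,0],"rot": [0,0,-4.5],"grip": 1}])

```text
time: 3.2
ee_pos: [0.526, -0.021, 0.2227]
eef_rot: [0.768, 0.64, -0.0, 0.001]
ft_force: [0.4, 0.3, 0.4]
width: 0.0869
grip_force: 0.0
```

Request:
arm_command(steps=[{"slide": [0.0103,-0.0181,-0.03],"grip": 1},{"slide": [0.0103,-0.0181,-0.03],"grip": 1},{"slide": [0,0,-0.03],"grip": 1},{"slide": [0,0,-0.03],"grip": 1},{"slide": [0,0,-0.03],"grip": 1},{"slide": [0,0,-0.03],"grip": 1},{"slide": [0,0,0],"grip": 1},{"slide": [0,0,0],"grip": 0.1}])

```text
schema error: expected keys rot, slide, grip
```

Request:
arm_command(steps=[{"grip": 0.1},{"grip": 0.1},{"grip": 0.1},{"grip": 0.1},{"grip": 0.1},{"grip": 0.1},{"grip": 0.1},{"grip": 0.1}])

```text
schema error: expected keys rot, slide, grip
```

Request:
arm_command(steps=[{"slide": [0.0103,-0.0181,-0.03],"rot": [0,0,0],"grip": 1},{"slide": [0.0103,-0.0181,-0.03],"rot": [0,0,0],"grip": 1},{"slide": [0,0,-0.03],"rot": [0,0,0],"grip": 1},{"slide": [0,0,-0.03],"rot": [0,0,0],"grip": 1},{"slide": [0,0,-0.03],"rot": [0,0,0],"grip": 1},{"slide": [0,0,-0.03],"rot": [0,0,0],"grip": 1},{"slide": [0,0,0],"rot": [0,0,0],"grip": 1},{"slide": [0,0,0],"rot": [0,0,0],"grip": 0.1}])

```text
time: 4.2
ee_pos: [0.5465, -0.0534, 0.0437]
eef_rot: [0.765, 0.644, 0.0, 0.0]
ft_force: [0.0, -0.6, 0.9]
width: 0.0825
grip_force: 0.0
```

Request:
arm_command(steps=[{"slide": [0,0,0],"rot": [0,0,0],"grip": 0.1},{"slide": [0,0,0],"rot": [0,0,0],"grip": 0.1},{"slide": [0,0,0],"rot": [0,0,0],"grip": 0.1},{"slide": [0,0,0],"rot": [0,0,0],"grip": 0.1},{"slide": [0,0,0],"rot": [0,0,0],"grip": 0.1},{"slide": [0,0,0],"rot": [0,0,0],"grip": 0.1},{"slide": [0,0,0],"rot": [0,0,0],"grip": 0.1},{"slide": [0,0,0],"rot": [0,0,0],"grip": 0.1}])

```text
time: 5.2
ee_pos: [0.5462, -0.0532, 0.0427]
eef_rot: [0.765, 0.644, 0.0, 0.0]
ft_force: [3.1, -0.1, -1.0]
width: 0.028
grip_force: 20.0
```

Width 28 mm means the block is held squarely. Next I turn it +12.3° onto the rail's line and check.

Request:
arm_command(steps=[{"slide": [-0.0007,0,0],"rot": [0,0,3],"grip": 0.1},{"slide": [-0.0007,0,0],"rot": [0,0,3],"grip": 0.1},{"slide": [-0.0007,0,0],"rot": [0,0,3],"grip": 0.1},{"slide": [-0.0007,0,0],"rot": [0,0,3.3],"grip": 0.1},{"slide": [0,0,0],"rot": [0,0,0],"grip": 0.1},{"slide": [0,0,0],"rot": [0,0,0],"grip": 0.1},{"slide": [0,0,0],"rot": [0,0,0],"grip": 0.1},{"slide": [0,0,0],"rot": [0,0,0],"grip": 0.1}])

```text
time: 6.2
ee_pos: [0.5425, -0.0535, 0.0427]
eef_rot: [0.692, 0.721, -0.0, -0.0]
ft_force: [-3.0, -1.0, 6.1]
width: 0.0281
grip_force: 20.0
```

Run:
```python
from h import *
shot('top','top2');shot('side','side2')
a=cv2.resize(cv2.imread('pics/top2.png')[170:310,215:415],None,fx=4,fy=4,interpolation=cv2.INTER_CUBIC)
cv2.imwrite('pics/c3.png',a)
a=cv2.imread('pics/side2.png')[175:350,210:430]; cv2.imwrite('pics/c4.png',cv2.resize(a,None,fx=3.4,fy=3.4,interpolation=cv2.INTER_CUBIC))
print(sensors.read_state()['ft_force'])
```

```text
[-2.91481738 -1.27208782  4.83848031]
```

View pics/c3.png

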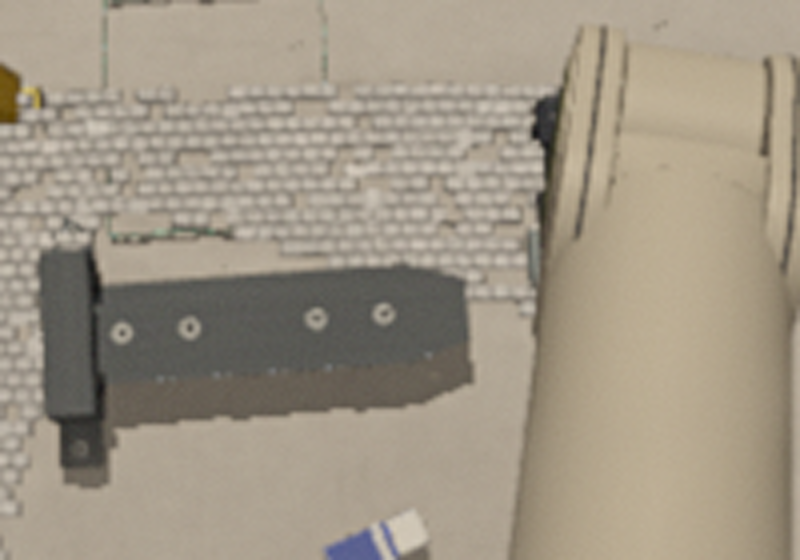

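View pics/c4.png

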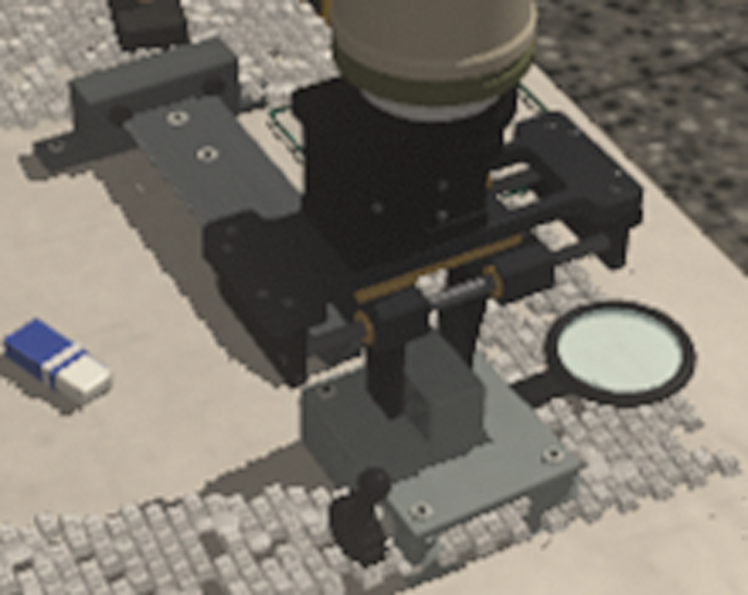

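Run:
```python
from fit import *
K=[('side',(303,400),(-46,55,36)),('side',(580,463),(46,-55,36)),('side',(408,532),(-46,-55,36)),('side',(620,352),(105,0,38)),
 ('side',(482,400),(14,-20,72)),('side',(428,411),(-14,-20,72))]
q,e=fit(K,[.54,-.07,.04]);print(q,np.degrees(q[2]),e.round(1))
```

```text
[ 0.5403 -0.074   0.0414] 2.3708643933996902 [-2.3 -3.1 -0.1  1.6  0.   2.1 -0.8  0.5  0.9 -3.2  1.3 -0.5]
```

The carriage faces the rail squarely: its yaw is 2.4°, and it's within about 2 mm of the rail's line. That's inside the lead-in, so I push on.

Request:
arm_command(steps=[{"slide": [0.0013,0,0],"rot": [0,0,0],"grip": 0.1},{"slide": [-0.0004,0.01,0],"rot": [0,0,0.2],"grip": 0.1},{"slide": [-0.0004,0.01,0],"rot": [0,0,0],"grip": 0.1},{"slide": [-0.0004,0.01,0],"rot": [0,0,0],"grip": 0.1},{"slide": [-0.0004,0.01,0],"rot": [0,0,0],"grip": 0.1},{"slide": [-0.0005,0.01,0],"rot": [0,0,0],"grip": 0.1},{"slide": [-0.0005,0.01,0],"rot": [0,0,0],"grip": 0.1},{"slide": [0,0,0],"rot": [0,0,0],"grip": 0.1}])

```text
time: 7.3
ee_pos: [0.5418, 0.0071, 0.0426]
eef_rot: [0.691, 0.723, 0.0, 0.0]
ft_force: [1.0, -0.2, 3.1]
width: 0.0282
grip_force: 20.0
```

Request:
arm_command(steps=[{"slide": [-0.0004,0.008,0],"rot": [0,0,0],"grip": 0.1},{"slide": [-0.0003,0.008,0],"rot": [0,0,0],"grip": 0.1},{"slide": [-0.0004,0.008,0],"rot": [0,0,0],"grip": 0.1},{"slide": [-0.0003,0.008,0],"rot": [0,0,0],"grip": 0.1},{"slide": [-0.0004,0.008,0],"rot": [0,0,0],"grip": 0.1},{"slide": [-0.0003,0.008,0],"rot": [0,0,0],"grip": 0.1},{"slide": [0,0,0],"rot": [0,0,0],"grip": 0.1},{"slide": [0,0,0],"rot": [0,0,0],"grip": 0.1}])

```text
time: 8.3
ee_pos: [0.5397, 0.0547, 0.0426]
eef_rot: [0.691, 0.723, 0.0, -0.0]
ft_force: [0.4, -0.4, 3.9]
width: 0.0275
grip_force: 20.0
```

Low forces and the front is past the taper. Continuing.

Request:
arm_command(steps=[{"slide": [-0.0006,0.012,0],"rot": [0,0,0],"grip": 0.1},{"slide": [-0.0005,0.012,0],"rot": [0,0,0],"grip": 0.1},{"slide": [-0.0006,0.012,0],"rot": [0,0,0],"grip": 0.1},{"slide": [-0.0005,0.012,0],"rot": [0,0,0],"grip": 0.1},{"slide": [-0.0005,0.012,0],"rot": [0,0,0],"grip": 0.1},{"slide": [-0.0006,0.012,0],"rot": [0,0,0],"grip": 0.1},{"slide": [-0.0005,0.012,0],"rot": [0,0,0],"grip": 0.1},{"slide": [0,0,0],"rot": [0,0,0],"grip": 0.1}])

```text
time: 9.3
ee_pos: [0.5357, 0.1394, 0.0426]
eef_rot: [0.691, 0.723, 0.0, -0.0]
ft_force: [0.0, 0.3, 2.5]
width: 0.028
grip_force: 20.0
```

Request:
arm_command(steps=[{"slide": [-0.0004,0.008,0],"rot": [0,0,0],"grip": 0.1},{"slide": [-0.0004,0.008,0],"rot": [0,0,0],"grip": 0.1},{"slide": [-0.0004,0.008,0],"rot": [0,0,0],"grip": 0.1},{"slide": [-0.0004,0.008,0],"rot": [0,0,0],"grip": 0.1},{"slide": [-0.0003,0.007,0],"rot": [0,0,0],"grip": 0.1},{"slide": [-0.0003,0.007,0],"rot": [0,0,0],"grip": 0.1},{"slide": [0,0,0],"rot": [0,0,0],"grip": 0.1},{"slide": [0,0,0],"rot": [0,0,0],"grip": 0.1}])

```text
time: 10.3
ee_pos: [0.5337, 0.1841, 0.0425]
eef_rot: [0.691, 0.723, -0.0, 0.0]
ft_force: [1.2, -4.0, 3.9]
width: 0.0276
grip_force: 20.0
```

Expected contact is at a TCP y of about 0.204. I creep up to it.

Request:
arm_command(steps=[{"slide": [-0.0001,0.003,0],"rot": [0,0,0],"grip": 0.1},{"slide": [-0.0001,0.003,0],"rot": [0,0,0],"grip": 0.1},{"slide": [-0.0001,0.003,0],"rot": [0,0,0],"grip": 0.1},{"slide": [-0.0001,0.003,0],"rot": [0,0,0],"grip": 0.1},{"slide": [-0.0001,0.003,0],"rot": [0,0,0],"grip": 0.1},{"slide": [-0.0001,0.002,0],"rot": [0,0,0],"grip": 0.1},{"slide": [0,0,0],"rot": [0,0,0],"grip": 0.1},{"slide": [0,0,0],"rot": [0,0,0],"grip": 0.1}])

```text
time: 11.3
ee_pos: [0.533, 0.2007, 0.0425]
eef_rot: [0.691, 0.723, -0.0, 0.0]
ft_force: [0.9, -6.4, 4.6]
width: 0.0279
grip_force: 20.0
```

Request:
arm_command(steps=[{"slide": [0,0.001,0],"rot": [0,0,0],"grip": 0.1},{"slide": [-0.0001,0.001,0],"rot": [0,0,0],"grip": 0.1},{"slide": [0,0.001,0],"rot": [0,0,0],"grip": 0.1},{"slide": [-0.0001,0.001,0],"rot": [0,0,0],"grip": 0.1},{"slide": [0,0,0],"rot": [0,0,0],"grip": 0.1},{"slide": [0,0,0],"rot": [0,0,0],"grip": 0.1},{"slide": [0,0,0],"rot": [0,0,0],"grip": 0.1},{"slide": [0,0,0],"rot": [0,0,0],"grip": 0.1}])

```text
time: 12.3
ee_pos: [0.5329, 0.2045, 0.0426]
eef_rot: [0.691, 0.723, -0.0, 0.0]
ft_force: [1.7, -5.6, 3.8]
width: 0.0276
grip_force: 20.0
```

Request:
arm_command(steps=[{"slide": [0,0.001,0],"rot": [0,0,0],"grip": 0.1},{"slide": [-0.0001,0.001,0],"rot": [0,0,0],"grip": 0.1},{"slide": [0,0.001,0],"rot": [0,0,0],"grip": 0.1},{"slide": [-0.0001,0.001,0],"rot": [0,0,0],"grip": 0.1},{"slide": [0,0.001,0],"rot": [0,0,0],"grip": 0.1},{"slide": [0,0,0],"rot": [0,0,0],"grip": 0.1},{"slide": [0,0,0],"rot": [0,0,0],"grip": 0.1},{"slide": [0,0,0],"rot": [0,0,0],"grip": 0.1}])

```text
time: 13.3
ee_pos: [0.5329, 0.2056, 0.0425]
eef_rot: [0.692, 0.722, -0.002, 0.001]
ft_force: [-2.0, -18.0, 10.4]
width: 0.028
grip_force: 20.0
```

A firm 18 N rise at TCP y ≈ 0.205, within 1 mm of where I expected the stop, so the carriage is home. I release, lift and move behind the lever.

Request:
arm_command(steps=[{"slide": [0,0,0],"rot": [0,0,0],"grip": 0.7},{"slide": [0,0,0],"rot": [0,0,0],"grip": 0.7},{"slide": [0,0,0],"rot": [0,0,0],"grip": 0.7},{"slide": [0,0,0.01],"rot": [0,0,0],"grip": 0.7},{"slide": [0,0,0.02],"rot": [0,0,0],"grip": 0.7},{"slide": [0,0,0.025],"rot": [0,0,0],"grip": 0.7},{"slide": [0,0,0.025],"rot": [0,0,0],"grip": 0.7},{"slide": [0,0,0],"rot": [0,0,0],"grip": 0.7}])

```text
time: 14.3
ee_pos: [0.5338, 0.2114, 0.1251]
eef_rot: [0.691, 0.723, 0.002, 0.0]
ft_force: [-0.1, -0.3, -0.4]
width: 0.0607
grip_force: 0.0
```

Request:
arm_command(steps=[{"slide": [-0.012,-0.0225,0],"rot": [0,0,0],"grip": 0},{"slide": [-0.012,-0.0225,0],"rot": [0,0,0],"grip": 0},{"slide": [-0.012,-0.0225,0],"rot": [0,0,0],"grip": 0},{"slide": [-0.012,-0.0225,0],"rot": [0,0,0],"grip": 0},{"slide": [-0.012,-0.0225,0],"rot": [0,0,0],"grip": 0},{"slide": [0,0,0],"rot": [0,0,0],"grip": 0},{"slide": [0,0,0],"rot": [0,0,0],"grip": 0},{"slide": [0,0,0],"rot": [0,0,0],"grip": 0}])

```text
time: 15.3
ee_pos: [0.4728, 0.099, 0.1224]
eef_rot: [0.69, 0.723, -0.0, 0.0]
ft_force: [0.2, -0.4, -0.6]
width: 0.0008
grip_force: 0.0
```

Run:
```python
from h import *
shot('top','top3')
p=shot('side','side3');print(eyes.look_for('lever_tip',p)[:2],sensors.read_state()['ee_pos'])
a=cv2.imread('pics/side3.png')[130:305,180:400]; cv2.imwrite('pics/c5.png',cv2.resize(a,None,fx=3.4,fy=3.4,interpolation=cv2.INTER_CUBIC))
```

```text
[{'bbox': [241.9, 218.8, 253.6, 250.5], 'conf': 0.5}] [0.47271458 0.09860382 0.12245614]
```

View pics/c5.png

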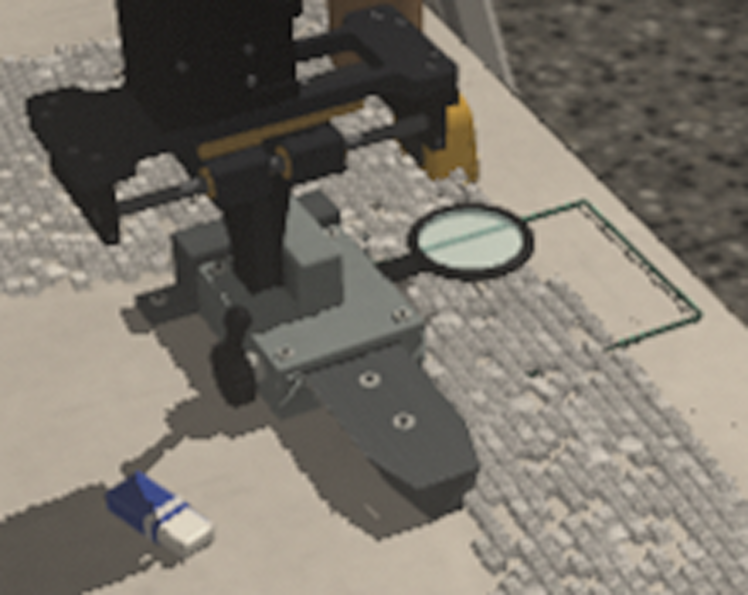

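The carriage sits against the stop, and the lever at crop (236,345) is still loose. I drop the fingertip behind it and then sweep level along the rail.

Request:
arm_command(steps=[{"slide": [0,-0.006,0],"rot": [0,0,0],"grip": 0},{"slide": [0,-0.005,0],"rot": [0,0,0],"grip": 0},{"slide": [0,0,-0.02],"rot": [0,0,0],"grip": 0},{"slide": [0,0,-0.02],"rot": [0,0,0],"grip": 0},{"slide": [0,0,-0.02],"rot": [0,0,0],"grip": 0},{"slide": [0,0,-0.018],"rot": [0,0,0],"grip": 0},{"slide": [0,0,0],"rot": [0,0,0],"grip": 0},{"slide": [0,0,0],"rot": [0,0,0],"grip": 0}])

```text
time: 16.45
ee_pos: [0.473, 0.0871, 0.0452]
eef_rot: [0.691, 0.723, 0.0, 0.0]
ft_force: [0.9, -0.4, 0.7]
width: 0.0004
grip_force: 0.0
```

Request:
arm_command(steps=[{"slide": [-0.0003,0.006,0],"rot": [0,0,0],"grip": 0},{"slide": [-0.0003,0.006,0],"rot": [0,0,0],"grip": 0},{"slide": [-0.0003,0.006,0],"rot": [0,0,0],"grip": 0},{"slide": [-0.0003,0.006,0],"rot": [0,0,0],"grip": 0},{"slide": [-0.0003,0.006,0],"rot": [0,0,0],"grip": 0},{"slide": [-0.0003,0.006,0],"rot": [0,0,0],"grip": 0},{"slide": [0,0,0],"rot": [0,0,0],"grip": 0},{"slide": [0,0,0],"rot": [0,0,0],"grip": 0}])

```text
time: 17.45
ee_pos: [0.4707, 0.1233, 0.0445]
eef_rot: [0.691, 0.723, 0.0, -0.0]
ft_force: [0.4, -0.7, -0.2]
width: 0.0006
grip_force: 0.2
```

Request:
arm_command(steps=[{"slide": [-0.0003,0.005,0],"rot": [0,0,0],"grip": 0},{"slide": [-0.0003,0.005,0],"rot": [0,0,0],"grip": 0},{"slide": [-0.0003,0.004,0],"rot": [0,0,0],"grip": 0},{"slide": [-0.0003,0.004,0],"rot": [0,0,0],"grip": 0},{"slide": [0,0.004,0],"rot": [0,0,0],"grip": 0},{"slide": [0,0.004,0],"rot": [0,0,0],"grip": 0},{"slide": [0,0,0],"rot": [0,0,0],"grip": 0},{"slide": [0,0,0],"rot": [0,0,0],"grip": 0}])

```text
time: 18.45
ee_pos: [0.4694, 0.149, 0.0444]
eef_rot: [0.691, 0.723, -0.0, -0.0]
ft_force: [1.7, -3.9, 0.3]
width: 0.0005
grip_force: 2.1
```

Request:
arm_command(steps=[{"slide": [0,0.001,0],"rot": [0,0,0],"grip": 0},{"slide": [0,0.001,0],"rot": [0,0,0],"grip": 0},{"slide": [0,0.001,0],"rot": [0,0,0],"grip": 0},{"slide": [0,0.001,0],"rot": [0,0,0],"grip": 0},{"slide": [0,0.001,0],"rot": [0,0,0],"grip": 0},{"slide": [0,0,0],"rot": [0,0,0],"grip": 0},{"slide": [0,0,0],"rot": [0,0,0],"grip": 0},{"slide": [0,0,0],"rot": [0,0,0],"grip": 0}])

```text
time: 19.45
ee_pos: [0.469, 0.1535, 0.0441]
eef_rot: [0.691, 0.723, -0.001, -0.0]
ft_force: [0.2, -4.9, -0.9]
width: 0.0005
grip_force: 2.1
```

Turning at about 5 N, with the end stop not yet felt. I keep creeping.

Request:
arm_command(steps=[{"slide": [0,0.0015,0],"rot": [0,0,0],"grip": 0},{"slide": [0,0.0015,0],"rot": [0,0,0],"grip": 0},{"slide": [0,0.0015,0],"rot": [0,0,0],"grip": 0},{"slide": [0,0.0015,0],"rot": [0,0,0],"grip": 0},{"slide": [0,0,0],"rot": [0,0,0],"grip": 0},{"slide": [0,0,0],"rot": [0,0,0],"grip": 0},{"slide": [0,0,0],"rot": [0,0,0],"grip": 0},{"slide": [0,0,0],"rot": [0,0,0],"grip": 0}])

```text
time: 20.45
ee_pos: [0.4685, 0.1562, 0.0437]
eef_rot: [0.692, 0.722, -0.003, 0.0]
ft_force: [-1.8, -17.2, 4.3]
width: 0.0004
grip_force: 7.7
```

Force rose to 17 N at the geometry's expected end. I press slightly more, then back off, rise and look.

Request:
arm_command(steps=[{"slide": [0,0.001,0],"rot": [0,0,0],"grip": 0},{"slide": [0,0.001,0],"rot": [0,0,0],"grip": 0},{"slide": [0,0,0],"rot": [0,0,0],"grip": 0},{"slide": [0,0,0],"rot": [0,0,0],"grip": 0},{"slide": [0,0,0],"rot": [0,0,0],"grip": 0},{"slide": [0,0,0],"rot": [0,0,0],"grip": 0},{"slide": [0,0,0],"rot": [0,0,0],"grip": 0},{"slide": [0,0,0],"rot": [0,0,0],"grip": 0}])

```text
time: 21.45
ee_pos: [0.4683, 0.1567, 0.0435]
eef_rot: [0.692, 0.722, -0.004, 0.001]
ft_force: [-3.5, -22.0, 6.2]
width: 0.0002
grip_force: 10.5
```

Request:
arm_command(steps=[{"slide": [0,-0.01,0],"rot": [0,0,0],"grip": 0},{"slide": [0,-0.02,0],"rot": [0,0,0],"grip": 0},{"slide": [0,-0.03,0],"rot": [0,0,0],"grip": 0},{"slide": [0,-0.02,0.03],"rot": [0,0,0],"grip": 0},{"slide": [0,0,0.05],"rot": [0,0,0],"grip": 0},{"slide": [0,-0.02,0.05],"rot": [0,0,0],"grip": 0},{"slide": [0,-0.05,0.04],"rot": [0,0,0],"grip": 0},{"slide": [0,-0.05,0.02],"rot": [0,0,0],"grip": 0}])

```text
time: 22.45
ee_pos: [0.47, -0.038, 0.2359]
eef_rot: [0.69, 0.723, 0.002, 0.001]
ft_force: [0.4, 0.1, -0.9]
width: 0.0007
grip_force: 0.0
```

Request:
arm_command(steps=[{"slide": [0,-0.05,0],"rot": [0,0,0],"grip": 0},{"slide": [0,-0.05,0],"rot": [0,0,0],"grip": 0},{"slide": [0,-0.05,0],"rot": [0,0,0],"grip": 0},{"slide": [0,-0.05,0],"rot": [0,0,0],"grip": 0},{"slide": [0,-0.05,0],"rot": [0,0,0],"grip": 0},{"slide": [0,0,0],"rot": [0,0,0],"grip": 0},{"slide": [0,0,0],"rot": [0,0,0],"grip": 0},{"slide": [0,0,0],"rot": [0,0,0],"grip": 0}])

```text
time: 23.45
ee_pos: [0.47, -0.2853, 0.2336]
eef_rot: [0.69, 0.724, 0.001, -0.0]
ft_force: [-1.2, -0.2, -0.4]
width: 0.0008
grip_force: 0.0
```

Run:
```python
from h import *
shot('top','top4');shot('side','side4')
a=cv2.imread('pics/side4.png')[150:300,190:350];b=cv2.imread('pics/top4.png')[165:305,200:360]
a=cv2.resize(a,(620,580),interpolation=cv2.INTER_CUBIC)[:, :400];b=cv2.resize(b,(620,542),interpolation=cv2.INTER_CUBIC)[:,:400]
cv2.imwrite('pics/c6.png',np.hstack([a,np.vstack([b,np.zeros((38,400,3),np.uint8)])]))
```

```text
(no output)
```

View pics/c6.png

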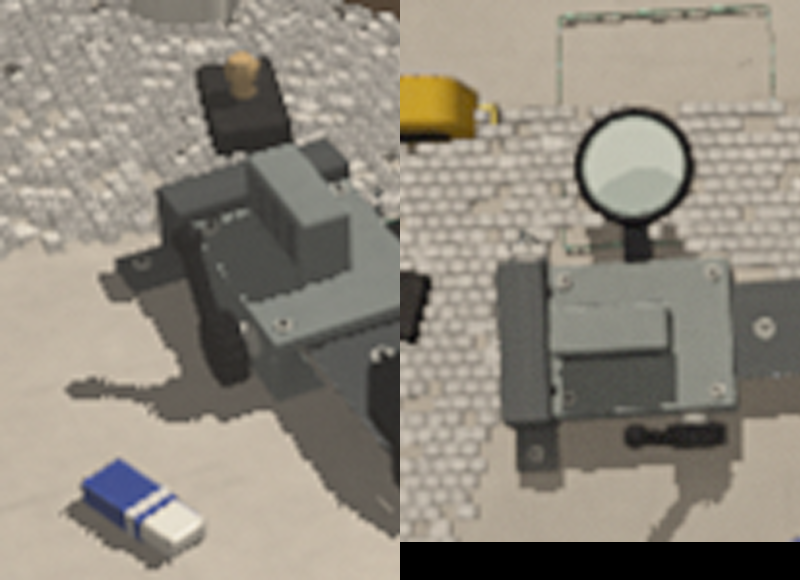

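The carriage is flush against the stop block (top view, about (550,340)), and the lever leans toward the stop with its ball at (636,437). The bystanders haven't moved. I check the ball position numerically, then hand in.

Run:
```python
from fit import *
b=at(C['top'],(260.9,277.8),.067);print(b)
for t in(.9,1.0,1.13):
    l=t-np.radians(30);print(t,W([.533,.1856,.0437],[-.064,-.03+.055*np.sin(l),.022+.055*np.cos(l)]))
if abs(b[1]-.185)<.006: print(order.close_job())
```

```text
[0.4673 0.1856 0.067 ]
0.9 [np.float64(0.4694884953313763), np.float64(0.17303011120067913), np.float64(0.07314964132199767)]
1.0 [np.float64(0.469269827030997), np.float64(0.17803077679409912), np.float64(0.0708758058254987)]
1.13 [np.float64(0.4690023306998157), np.float64(0.18414807727791113), np.float64(0.06719373799218951)]
the job is handed in; nothing more can be done
None
```

The carriage is on the rail and home against the stop, the clamp lever is swung fully over toward the stop (its ball measured within about 2 mm of the tight position), the other objects look undisturbed in the final pictures, and the job was handed in at about 23.5 s; no verdict came back.

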